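# Load the jar-lid stand and park it under the pantry riser

## Robot

A 6-joint arm with a two-finger parallel gripper is mounted at the origin on the work surface. World frame = base frame: x ahead of the robot, y to its left, z up, the work surface at z = 0. Lengths are in m, angles in rad, forces in N, time in s.
With the tool pointing down it reaches from about 0.35 to 0.925 m from the base axis. Payload 6.4 kg.
Tool frame: the origin (TCP) lies at the centre of the arm's flange, where the gripper is bolted on; the fingertips stand 173 mm ahead of it and the grasp point (between the pads) lies 155 mm ahead of it; z points along the fingers, y is the line along which they close (so a half turn about z gives the same grasp; the last joint's range is limited). The gripper opens to 85 mm and grips with 20 to 120 N. Pads are 22 mm wide; open, the fingers measure 114 mm over their backs; the gripper's body (76 mm by 85 mm) begins 54 mm behind the grasp point. The pads swing forward as they close: fully open they stand 13 mm farther back than shut.
Start: joints at [1.122, 0.245, 1.558, -0, 1.339, -0.174], TCP at [0.176, 0.626, 0.405] pointing down, gripper open.
Joint ranges: [-3.13, 3.13], [-1.02, 2.26], [0.13, 2.54], [-0.95, 4.09], [0.21, 2.88], [-2.74, 2.74]. Speed limits (rad/s): [2.57, 2.57, 3.14, 3.14, 3.14, 3.14].

## Interface

Orientations are given as a rotation vector (axis times angle).
In Python, from workcell import monitor, cams, manip gives the robot as it stands.
- The arm moves only by the shell command python3 -m pendant 'ROWS' [OPENING] [FORCE]. ROWS is a JSON object of lists of equal length, an entry for each row: "delta_pos": the shift along the world's x, y, z each as a share of 0.2 m, from -1 to 1, a list of three; "twist": the turn, a rotation vector about the world's x, y, z each as a share of 90 degrees, from -1 to 1, a list of three. A call has 1 to 20 rows; each row is the pose to reach, as a shift and turn from the pose commanded when the call began; what a row does not reach only later rows make up. A row lasts 1/12 s, in which the tool goes at most 41.7 mm and 7.16 degrees, less where a joint would pass 70% of its speed; a pose out of reach is approached as far as the arm can. A call with a number of a shift or a turn outside -1 to 1 is refused whole. A call with a gripper value outside its range is refused whole. OPENING is the opening, from -1 (shut) to 1 (fully open), set as the call begins (- or left out, the last holds). The fingers move at their own pace and stop on an object; FORCE is the grip in N (left out, the last holds). Time passes only in rows, so rows that repeat a pose let the fingers close. It gives the time, the measured TCP pose, the force, the opening and the grip force at its end, in the units of the state.
- monitor.read_state(): the state, without advancing time (a new reading comes with each control period).
- cams.read_camera(name): name is "side" or "top" or "wrist"; returns (picture, depth): 400x640x3 uint8, red, green, blue; 400x640 float32, m along the optical axis (not along the pixel's ray), 0 where there is no reading.
- cams.get_calibration(name): a dict with "K" (3x3 intrinsics, pixels), "k1" (the pictures are not rectified: a ray, as slopes to the right and down, at radius r is drawn at 1 + k1 r^2 times it, then the intrinsics apply), "rvec" (rotation vector, rad) and "tvec" (3), from world to camera coordinates, as OpenCV has them. Camera axes: x right, y down, z forward; pixel columns grow to the right and rows downward; lengths in m; the calibration is good to about 2 mm. A picture is of the moment at which its call begins: read the wrist's pose just before it. get_calibration takes no time and is no camera call; for the wrist camera it gives the pose at the moment of the call.
- manip.hand_in(): hands the job in; it is judged then, once.
The state is a dict: "time": time; "qpos": joint angles; "dq": joint speeds; "joint_torque": joint torques, N m; "ee_pos": TCP position; "ee_rot": TCP orientation; "force": force on the tool from outside, world axes, zero at the start; "moment": the same for the moment, N m; "opening": finger opening in m; "finger_force": force on a finger pad.
Only numpy, scipy, OpenCV 4.12 (cv2) and the standard library are available. Lean on these libraries where they do the work, as an engineer would, in place of code of your own. Each camera call takes 0.05 s, during which the arm holds its last target. There are 200 camera calls.

## Task

Stand the yellow jar that blocks the riser's gap wholly on the cork coaster, then slide the lid stand by its orange grip out from behind the lip and clear through the gap. Thread all the lids on its post, fully down, largest at the bottom and each smaller one above, then slide the loaded stand back in through the gap under the board and sideways behind the lip, up to the side panel on the robot's right where it was parked. The stand stays flat on the counter throughout, and the other things on the counter are left where they are.

Things in the scene. Friction and masses are not known exactly. Their poses are not given: they have to be found in the camera images.
- lid_68: Flat round jar lid, 68 mm across, 15 mm thick, with a 27 mm hole through its middle, dark wood with an orange ring round the hole. Origin: centre of its underside, on the hole's axis; z is the axis. 70 g or so. Absent in some starts.
- lid_60: Flat round jar lid, 60 mm across, 15 mm thick, with a 27 mm hole through its middle, pale wood with a green ring round the hole. Origin: centre of its underside, on the hole's axis; z is the axis. 60 g or so. Absent in some starts.
- lid_53: Flat round jar lid, 53 mm across, 15 mm thick, with a 27 mm hole through its middle, white with a red ring round the hole. Origin: centre of its underside, on the hole's axis; z is the axis. 50 g or so. Absent in some starts.
- lid_46: Flat round jar lid, 46 mm across, 15 mm thick, with a 27 mm hole through its middle, blue with a yellow ring round the hole. Origin: centre of its underside, on the hole's axis; z is the axis. 40 g or so. Absent in some starts.
- stand: Loose lid stand that slides on the counter, 0.5 kg or so: a steel disc 94 mm across, 14 mm thick, with an upright post at its centre and an orange handle along the stand's -x: an upright 12 mm thick at x = -42 mm, a bar 20 mm wide from 32 to 44 mm above the counter, and a grip block. Origin: centre of the disc's underside, z up. It starts parked behind the riser's lip, handle pointing out.
- stand_tip (a point): Tip of the stand's post, 84 mm above the stand's underside. The post is 20 mm in diameter up to 74 mm, then tapers to 8 mm at the tip.
- stand_grip (a point): Point to hold in the stand's orange grip block, 55 mm above the counter, 145 mm from the post along the stand's -x. The block is 40 mm long (stand x), 16 mm thick (stand y) and reaches from 30 to 75 mm above the counter.
- riser: Low shelf fixed to the counter: dark board on two side panels, three jars standing on it (top at 245 mm). Origin on the counter at the middle of its open front; x inward (away from the robot at yaw 0), y to the left as the robot sees it. Board: underside 96, top 114 mm up, x -10 to 190 mm, y -140 to 136 mm. Panels' inner faces at y = +106 and -110 mm. Back batten 20 mm high, face at x = 130 mm.
- riser_gap (a point): Middle of the gap, on the counter (riser x 7.5, y 53 mm). A wooden lip 20 mm high crosses the front (riser x 0 to 15) from y -110 to 0 mm; from y 0 to 106 mm is the open gap: the only way in and out for the stand's disc, 6 mm to spare each side. The handle bar passes over the lip. The post clears the board by 12 mm, so the disc cannot be lifted over the lip.
- riser_home (a point): Parking place of the stand's disc centre, on the counter behind the lip (riser x 72.5, y -60 mm); the disc meets the right side panel at riser y -63 mm. Parked, the stand's x lies along the riser's x.
- jar: Clip-top glass jar with yellow contents and an orange seal, 62 mm across, 92 mm high, 350 g or so, standing before the gap. Origin: centre of its underside, z up.
- coaster: Round cork coaster fixed to the counter, 104 mm across, 5 mm thick. Origin: centre of its underside.
- vinegar: Amber bottle of vinegar, 52 mm across, 170 mm high; to be left alone.
- tin: Green tin with a white lid, 60 mm across, 75 mm high; to be left alone.
- mug: Blue mug, 80 mm across, 90 mm high; to be left alone.
- bowl: White bowl, 130 mm across, 55 mm high; to be left alone.
- spoon: Wooden spoon lying on the counter; to be left alone.
- oats: Storage jar of oats, 80 mm across, 140 mm high; to be left alone.
There are look-alikes about, which are no part of the job. What is shaped like the stand but black is not meant.

How it is judged:
On the way, in this order (a step that is already met when the one before it is completed fails the run):
1. the yellow jar stands on the cork coaster, let go (horizontal distance between jar and coaster below 0.023 m and height (world z) of jar below 0.01 m and angle between jar's own z axis and vertical below 0.1 rad and contact force between the fingers and jar below 0.1 N), for 0.2 s.
2. the stand has been slid clear out through the gap (x of stand in the frame of riser below -0.05 m), for 0.2 s.
3. all lids are threaded fully down the post in order, the stand still out (horizontal distance between each of lid_68, lid_60, lid_53, lid_46 and stand below 0.006 m and z of lid_68 in the frame of stand between 0.01 and 0.018 m and angle between the z axis of each of lid_68, lid_60, lid_53, lid_46 and the z axis of stand, either way round below 0.08 rad and z of lid_60 in the frame of stand between 0.01 and 0.033 m and z of each of lid_60, lid_53, lid_46 in the frame of lid_68 above 0.01 m and z of lid_53 in the frame of stand between 0.01 and 0.048 m and z of each of lid_53, lid_46 in the frame of lid_60 above 0.01 m and z of lid_46 in the frame of stand between 0.01 and 0.063 m and z of lid_46 in the frame of lid_53 above 0.01 m and x of stand in the frame of riser below -0.05 m), for 0.2 s.
4. the loaded stand is parked behind the lip (x of stand in the frame of riser between 0.055 and 0.09 m and y of stand in the frame of riser below -0.05 m and height (world z) of stand below 0.006 m and angle between stand's own z axis and vertical below 0.06 rad and angle between the x axis of stand and the x axis of riser, either way round below 0.25 rad), for 0.2 s.
At the end, for the whole second after the job is handed in: Lids level on the post, within 6 mm of its axis, each down on the one below, largest lowest; stand flat behind the lip, disc within 13 mm of the right panel, handle out within 0.25 rad; jar upright within 23 mm of the coaster's centre; all at rest and released (all of step 4 and horizontal distance between each of lid_68, lid_60, lid_53, lid_46 and stand below 0.006 m and z of lid_68 in the frame of stand between 0.01 and 0.018 m and angle between the z axis of each of lid_68, lid_60, lid_53, lid_46 and the z axis of stand, either way round below 0.08 rad and z of lid_60 in the frame of stand between 0.01 and 0.033 m and z of each of lid_60, lid_53, lid_46 in the frame of lid_68 above 0.01 m and z of lid_53 in the frame of stand between 0.01 and 0.048 m and z of each of lid_53, lid_46 in the frame of lid_60 above 0.01 m and z of lid_46 in the frame of stand between 0.01 and 0.063 m and z of lid_46 in the frame of lid_53 above 0.01 m and horizontal distance between jar and coaster below 0.023 m and height (world z) of jar below 0.01 m and angle between jar's own z axis and vertical below 0.1 rad and linear speed of each of lid_68, lid_60, lid_53, lid_46, jar, stand below 0.02 m/s); the robot touches nothing.
It fails at once if the vinegar, tin, mug, bowl, spoon or oats jar is moved more than 50 mm (distance of any of vinegar, tin, mug, bowl, spoon, oats from where it was at the start of the episode above 0.05 m).
It fails at once if the stand is lifted more than 18 mm off the counter or tipped by more than 0.3 rad (height (world z) of stand above 0.018 m or angle between stand's own z axis and vertical above 0.3 rad).
Of lid_68, lid_60, lid_53, lid_46 only 2 to 4 are there at a start; the rules pass over those that are not, and their reading is None.
At some moment in a run one of lid_68, lid_60, lid_53, lid_46 may be knocked a few centimetres aside while the robot is not near it.
Once in a run the grip may slacken for a moment while it holds something.
It also fails if it takes over 210 s, if anything falls off the work surface, if the arm or the gripper's body presses on something with over 40 N, if the wrist force passes 120 N, or if a joint passes its speed limit or range.

## Working session

There is one attempt and no reset: what is moved stays moved. The work goes in short steps, Python scripts to look and compute and a shell command to move; the robot and the scene stay as the last step left them, time stands still between calls to the robot, and variables do not carry over. Pictures are saved under pics/ and viewed, at most 14 in all, crops included, and the job is handed in when it is done.

```bash
mkdir -p pics; ls; cat > h.py <<'E'
import numpy as np, cv2
from workcell import monitor, cams, manip
def shot(n):
    c=cams.get_calibration(n); im,d=cams.read_camera(n)
    return im,d,c
def cal(c):
    R=cv2.Rodrigues(np.array(c["rvec"],float))[0]; return np.array(c["K"],float),c["k1"],R,np.array(c["tvec"],float).ravel()
def rays(c,uv):
    K,k1,R,t=cal(c); uv=np.atleast_2d(uv).astype(float)
    p=cv2.undistortPoints(uv[:,None],K,np.array([k1,0,0,0.]))[:,0]
    return -R.T@t,(np.c_[p,np.ones(len(p))])@R,p
def onplane(c,uv,z):
    o,d,_=rays(c,uv); return o+d*((z-o[2])/d[:,2])[:,None]
def bydepth(c,uv,dep):
    o,d,_=rays(c,uv); return o+d*np.asarray(dep)[:,None]
def cloud(im,d,c):
    v,u=np.nonzero(d>0); P=bydepth(c,np.c_[u,v],d[v,u]); return P,im[v,u],np.c_[u,v]
def proj(c,P):
    K,k1,R,t=cal(c); return cv2.projectPoints(np.atleast_2d(P).astype(float),cv2.Rodrigues(R)[0],t,K,np.array([k1,0,0,0.]))[0][:,0]
def tri(c1,uv1,c2,uv2):
    o1,d1,_=rays(c1,uv1);o2,d2,_=rays(c2,uv2)
    A=np.c_[d1[0],-d2[0]]; s=np.linalg.lstsq(A,o2-o1,rcond=None)[0]
    return (o1+s[0]*d1[0]+o2+s[1]*d2[0])/2
def save(im,n): cv2.imwrite('pics/'+n+'.png',cv2.cvtColor(im,cv2.COLOR_RGB2BGR))
E
python3 - <<'E'
from h import *
s=monitor.read_state(); print({k:np.round(v,3) for k,v in s.items()})
for n in("top","side"):
    im,d,c=shot(n); save(im,n+'0'); np.savez(n+'0.npz',im=im,d=d)
    print(n,c,(d>0).mean(), 'cam pos',rays(c,[[320,200]])[0])
E
```

```text
pics
{'time': np.float64(0.0), 'qpos': array([ 1.122,  0.246,  1.559, -0.   ,  1.339, -0.174]), 'dq': array([ 0.   , -0.   ,  0.001,  0.   ,  0.   ,  0.   ]), 'joint_torque': array([-1.0000e-03, -4.2950e+01, -3.2613e+01, -0.0000e+00,  5.0000e-03,
        0.0000e+00]), 'ee_pos': array([0.176, 0.625, 0.404]), 'ee_rot': array([-4.300e-01, -3.111e+00,  3.000e-03]), 'force': array([ 0.045, -0.362,  0.475]), 'moment': array([ 0.017,  0.016, -0.014]), 'finger_force': np.float64(0.0), 'opening': np.float64(0.086)}
top {'K': array([[493.06712615,   0.        , 314.89943214],
       [  0.        , 493.06712615, 202.7146757 ],
       [  0.        ,   0.        ,   1.        ]]), 'k1': -0.15763851674371573, 'rvec': array([ 2.15645343, -2.10059591,  0.19126199]), 'tvec': array([0.02202903, 0.51030629, 1.48236424])} 0.99617578125 cam pos [0.23885541 0.03354631 1.54923345]
side {'K': array([[440.50052471,   0.        , 320.86298798],
       [  0.        , 440.50052471, 197.61643472],
       [  0.        ,   0.        ,   1.        ]]), 'k1': -0.010181663543131717, 'rvec': array([ 0.32852906, -2.84811785,  1.11300435]), 'tvec': array([0.51501793, 0.131491  , 1.54613327])} 0.995890625 cam pos [0.31096625 1.04432627 1.21891102]
```

View pics/top0.png

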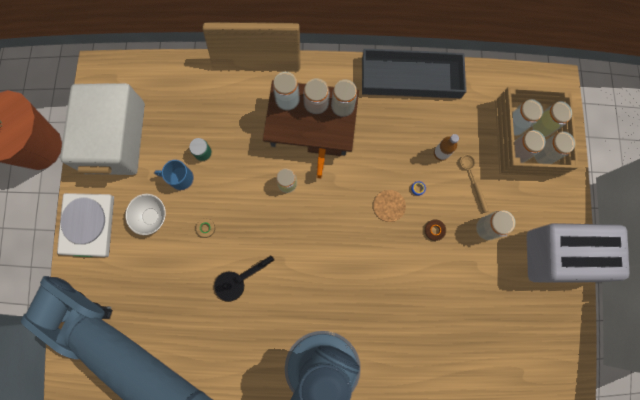

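View pics/side0.png

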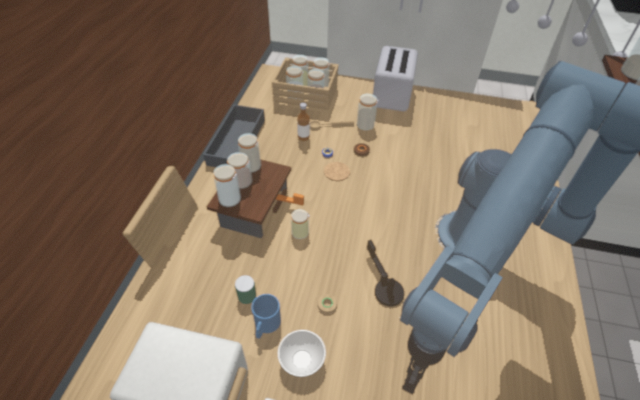

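The top view shows the jar at (286,180) in front of the riser. The riser board spans (264–357, 83–152) and the orange grip is at (321,163). The coaster is at (389,206). Three lids are visible: lid_60 at (205,228), lid_46 at (418,188) and lid_68 at (435,230). I see no white lid. The black decoy is at (230,286).

```bash
cat > m1.py <<'E'
from h import *
for n in("top","side"):
    z=np.load(n+'0.npz'); im,d=z['im'],z['d']; c=cams.get_calibration(n)
    P,C,uv=cloud(im,d,c); hsv=cv2.cvtColor(im,cv2.COLOR_RGB2HSV)[uv[:,1],uv[:,0]].astype(int)
    m=(P[:,0]>.2)&(P[:,0]<.75)&(abs(P[:,1])<.5)&(P[:,2]<.003); print(n,'counter z',np.median(P[(P[:,0]>.3)&(P[:,0]<.5)&(abs(P[:,1])<.1)&(P[:,2]<.02),2]))
    ex=(P[:,0]>.3)&(P[:,0]<1.05)&(abs(P[:,1])<.5)
    # board
    b=ex&(P[:,2]>.105)&(P[:,2]<.125)&(C.astype(int).sum(1)<230)&(P[:,0]>.6)&(abs(P[:,1]-.03)<.25)
    r=cv2.minAreaRect(P[b,:2].astype(np.float32)); print('board',b.sum(),r,np.median(P[b,2])); print(cv2.boxPoints(r))
    sat=hsv[:,1];H=hsv[:,0]
    o=ex&(P[:,2]>.02)&(P[:,2]<.09)&(H<12)&(sat>200)&(C[:,0]>150)&(abs(P[:,1])<.15)
    if o.sum(): print('grip',o.sum(),P[o].mean(0),P[o].min(0),P[o].max(0)); 
    # blobs above counter 
    hm=np.zeros(im.shape[:2],np.uint8); k=ex&(P[:,2]>.006); hm[uv[k,1],uv[k,0]]=255
    num,L,st,ce=cv2.connectedComponentsWithStats(hm)
    for i in range(1,num):
        if st[i,4]>40:
            q=L[uv[:,1],uv[:,0]]==i; Q=P[q]; top=Q[Q[:,2]>np.percentile(Q[:,2],90)-.006]
            print(np.round(ce[i]),st[i,4],'mean',Q.mean(0).round(3),'ztop',Q[:,2].max().round(3),'ctr',((Q.min(0)+Q.max(0))/2).round(3),'top',((top.min(0)+top.max(0))/2).round(3),'sz',np.ptp(Q,0).round(3))
E
python3 m1.py
```

```text
top counter z -0.0009216409662239355
board 3777 ((0.8403029441833496, 0.10263508558273315), (0.3834839165210724, 0.324410080909729), 84.37923431396484) 0.11334355730073375
[[ 0.6600979  -0.07229804]
 [ 0.9829482  -0.10407193]
 [ 1.020508    0.27756822]
 [ 0.6976577   0.3093421 ]]
[253.  45.] 4352 mean [1.    0.245 0.119] ztop 0.202 ctr [1.005 0.261 0.104] top [1.026 0.247 0.194] sz [0.081 0.328 0.196]
[414.  73.] 3181 mean [ 0.965 -0.285  0.028] ztop 0.069 ctr [ 0.961 -0.292  0.038] top [ 0.961 -0.282  0.061] sz [0.151 0.362 0.063]
[312. 115.] 6275 mean [0.757 0.052 0.143] ztop 0.251 ctr [0.769 0.052 0.128] top [0.811 0.044 0.241] sz [0.355 0.309 0.245]
[446. 147.] 421 mean [ 0.685 -0.366  0.097] ztop 0.176 ctr [ 0.712 -0.384  0.091] top [ 0.693 -0.372  0.169] sz [0.089 0.075 0.17 ]
[200. 149.] 371 mean [0.669 0.403 0.062] ztop 0.083 ctr [0.674 0.409 0.045] top [0.676 0.407 0.077] sz [0.058 0.059 0.076]
[473. 177.] 215 mean [ 0.613 -0.476  0.014] ztop 0.028 ctr [ 0.606 -0.467  0.017] top [ 0.606 -0.467  0.021] sz [0.172 0.067 0.021]
[180. 175.] 398 mean [0.587 0.461 0.053] ztop 0.095
[... 1955 characters left out ...]
 0.014 ctr [ 0.511 -0.206  0.01 ] top [ 0.511 -0.206  0.01 ] sz [0.127 0.115 0.008]
[161. 220.] 4181 mean [0.995 0.268 0.119] ztop 0.204 ctr [1.001 0.249 0.105] top [1.023 0.249 0.196] sz [0.08  0.302 0.198]
[299. 224.] 489 mean [0.573 0.139 0.064] ztop 0.102 ctr [0.588 0.088 0.054] top [0.575 0.128 0.096] sz [0.085 0.145 0.096]
[371. 250.] 161 mean [0.32  0.186 0.058] ztop 0.082 ctr [0.321 0.164 0.044] top [0.324 0.178 0.077] sz [0.042 0.125 0.075]
[257. 299.] 1101 mean [0.622 0.439 0.055] ztop 0.096 ctr [0.625 0.416 0.051] top [0.62  0.441 0.088] sz [0.16  0.167 0.09 ]
[326. 303.] 267 mean [0.424 0.382 0.015] ztop 0.023 ctr [0.424 0.376 0.014] top [0.424 0.38  0.018] sz [0.058 0.071 0.016]
```

```bash
python3 -m pendant '{"delta_pos":[[0.2,-0.2,0.05],[0.4,-0.4,0.05],[0.6,-0.7,0.05],[0.7,-0.9,0.05],[0.8,-1,0.05],[0.8,-1,0.05],[0.8,-1,0.05]],"twist":[[0,0,0],[0,0,0],[0,0,0],[0,0,0],[0,0,0],[0,0,0],[0,0,0]]}' 1
python3 -m pendant '{"delta_pos":[[0.1,-0.2,0],[0.2,-0.4,0],[0.3,-0.6,0],[0.4,-0.8,0],[0.4,-1,0],[0.4,-1,0],[0.4,-1,0]],"twist":[[0,0,0],[0,0,0],[0,0,0],[0,0,0],[0,0,0],[0,0,0],[0,0,0]]}'
python3 -m pendant '{"delta_pos":[[0.1,-0.2,0],[0.2,-0.4,0],[0.3,-0.5,0],[0.3,-0.5,0],[0.3,-0.5,0],[0.3,-0.5,0]],"twist":[[0,0,0.05],[0,0,0.1],[0,0,0.15],[0,0,0.2],[0,0,0.2],[0,0,0.2]]}'
python3 - <<'E'
from h import *
im,d,c=shot("wrist"); save(im,'w1'); np.savez('w1.npz',im=im,d=d,**{k:c[k] for k in('K','k1','rvec','tvec')})
print(rays(c,[[320,200]])[:2], monitor.read_state()['ee_pos'],monitor.read_state()['ee_rot'])
E
```

```text
time: 0.68
ee_pos: [0.3389, 0.4219, 0.4143]
ee_rot: [0.438, 3.11, -0.003]
force: [-0.0, -0.1, -0.6]
opening: 0.0856
finger_force: 0.0
time: 1.27
ee_pos: [0.4167, 0.2237, 0.4144]
ee_rot: [-0.437, -3.111, 0.0]
force: [0.4, 0.5, -0.1]
opening: 0.0853
finger_force: 0.0
time: 1.77
ee_pos: [0.4763, 0.1267, 0.4143]
ee_rot: [0.061, -3.14, -0.001]
force: [-0.2, -0.0, -0.4]
opening: 0.0855
finger_force: 0.0
(array([0.39964949, 0.12369855, 0.38298964]), array([[ 0.30734641,  0.01724777, -0.95149777]])) [0.47600811 0.12696544 0.41437256] [ 6.19998347e-02 -3.14021081e+00 -6.91185657e-04]
```

View pics/w1.png

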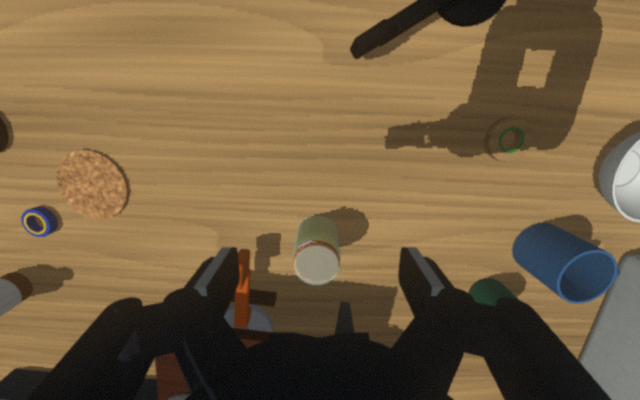

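The wrist camera sits on the robot side of the hand. The jar's lid is at about (319,262), the coaster at (92,183) and lid_46 at (40,221).

```bash
cat > m2.py <<'E'
from h import *
import sys
z=np.load(sys.argv[1]+'.npz'); im,d=z['im'],z['d']; c=z
P,C,uv=cloud(im,d,c); hsv=cv2.cvtColor(im,cv2.COLOR_RGB2HSV)[uv[:,1],uv[:,0]].astype(int)
print('counter',np.median(P[(P[:,2]<.01)&(P[:,2]>-.01)][:,2]))
def near(x,y,r): return np.hypot(P[:,0]-x,P[:,1]-y)<r
def circ(m,h=None):
    Q=P[m][:,:2].astype(np.float32); h=cv2.convexHull(Q); (a,r)=cv2.minEnclosingCircle(h); M=Q.mean(0); print('  enc',np.round(a,4),round(r,4),'mean',M.round(4),'z',np.median(P[m,2]).round(4),len(Q))
print('jar top'); circ(near(.576,.128,.06)&(P[:,2]>.086)&(P[:,2]<.11))
print('coaster'); circ(near(.51,-.205,.07)&(hsv[:,1]>100)&(P[:,2]>.0025)&(P[:,2]<.02))
print('lid46'); circ(near(.572,-.294,.04)&(P[:,2]>.009))
print('lid60'); circ(near(.426,.38,.045)&(P[:,2]>.009))
print('lid68'); circ(near(.438,-.346,.05)&(P[:,2]>.009))
E
python3 m2.py w1
```

```text
counter -0.0005046838812409749
jar top
  enc [0.5748 0.1262] 0.0304 mean [0.5744 0.1272] z 0.0914 1513
coaster
  enc [ 0.513  -0.2013] 0.0535 mean [ 0.511  -0.2008] z 0.0045 3744
lid46
  enc [ 0.5717 -0.2933] 0.0244 mean [ 0.5701 -0.2916] z 0.0141 543
lid60
  enc [0.4246 0.3814] 0.0307 mean [0.4242 0.3794] z 0.0143 1327
lid68
  enc [ 0.446  -0.3175] 0.0124 mean [ 0.4452 -0.3158] z 0.0104 30
```

```bash
python3 -m pendant '{"delta_pos":[[0.2,0,0],[0.35,0,0],[0.495,0,0],[0.495,0,-0.2],[0.495,0,-0.4],[0.495,0,-0.6],[0.495,0,-0.8],[0.495,0,-0.9],[0.495,0,-1],[0.495,0,-1]],"twist":[[0,0,0],[0,0,0],[0,0,0],[0,0,0],[0,0,0],[0,0,0],[0,0,0],[0,0,0],[0,0,0],[0,0,0]]}' 1
python3 -m pendant '{"delta_pos":[[0,0,-0.03],[0,0,-0.03],[0,0,-0.03],[0,0,-0.03],[0,0,-0.03],[0,0,-0.03],[0,0,-0.03],[0,0,-0.03],[0,0,-0.03],[0,0,-0.03]],"twist":[[0,0,0],[0,0,0],[0,0,0],[0,0,0],[0,0,0],[0,0,0],[0,0,0],[0,0,0],[0,0,0],[0,0,0]]}' -1 40
```

```text
time: 2.65
ee_pos: [0.5726, 0.1272, 0.2098]
ee_rot: [0.063, -3.132, -0.0]
force: [-0.8, 1.1, -0.5]
opening: 0.0856
finger_force: 0.0
time: 3.48
ee_pos: [0.5758, 0.1258, 0.2097]
ee_rot: [-0.062, 3.14, 0.001]
force: [-1.9, 3.6, 5.8]
opening: 0.0614
finger_force: 38.9
```

```bash
python3 -m pendant '{"delta_pos":[[-0.05,0,0.1],[-0.1,0,0.2],[-0.2,0,0.2],[-0.315,-0.1,0.2],[-0.315,-0.25,0.2],[-0.315,-0.4,0.2],[-0.315,-0.6,0.2],[-0.315,-0.8,0.2],[-0.315,-0.9,0.2],[-0.315,-0.95,0.2],[-0.315,-0.95,0.2]],"twist":[[0,0,0],[0,0,0],[0,0,0],[0,0,0],[0,0,0],[0,0,0],[0,0,0],[0,0,0],[0,0,0],[0,0,0],[0,0,0]]}' -1 40
python3 -m pendant '{"delta_pos":[[0,-0.15,0],[0,-0.3,0],[0,-0.45,0],[0,-0.6,0],[0,-0.688,0],[0,-0.688,0],[0,-0.688,0],[0,-0.688,-0.05],[0,-0.688,-0.1],[0,-0.688,-0.13],[0,-0.688,-0.15],[0,-0.688,-0.165],[0,-0.688,-0.165],[0,-0.688,-0.165]],"twist":[[0,0,0],[0,0,0],[0,0,0],[0,0,0],[0,0,0],[0,0,0],[0,0,0],[0,0,0],[0,0,0],[0,0,0],[0,0,0],[0,0,0],[0,0,0],[0,0,0]]}'
```

```text
time: 4.4
ee_pos: [0.5121, -0.0663, 0.2482]
ee_rot: [0.057, -3.14, 0.001]
force: [0.1, -0.0, -4.1]
opening: 0.0613
finger_force: 39.9
time: 5.57
ee_pos: [0.5125, -0.2018, 0.2156]
ee_rot: [-0.062, 3.141, -0.0]
force: [-0.1, 0.6, -4.1]
opening: 0.0613
finger_force: 39.7
```

```bash
python3 -m pendant '{"delta_pos":[[0,0,-0.007],[0,0,-0.007],[0,0,-0.007]],"twist":[[0,0,0],[0,0,0],[0,0,0]]}' -1
python3 -m pendant '{"delta_pos":[[0,0,-0.0],[0,0,-0.0],[0,0,-0.0],[0,0,0],[0,0,0],[0,0,0],[0,0,0.1],[0,0,0.2],[0,0,0.4],[0,0,0.6],[0,0,0.8],[0,0,1],[0,0,1],[0,0,1]],"twist":[[0,0,0],[0,0,0],[0,0,0],[0,0,0],[0,0,0],[0,0,0],[0,0,0],[0,0,0],[0,0,0],[0,0,0],[0,0,0],[0,0,0],[0,0,0],[0,0,0]]}' 1
python3 -m pendant '{"delta_pos":[[-0.1,0.2,0.05],[-0.1,0.4,0.1],[0,0.6,0.2],[0.2,0.7,0.2],[0.3,0.8,0.2],[0.4,0.9,0.2],[0.6,1,0.2],[0.6,1,0.2],[0.6,1,0.2]],"twist":[[0,0,0],[0,0,0],[0,0,0],[0,0,0],[0,0,0],[0,0,0],[0,0,0],[0,0,0],[0,0,0]]}'
python3 - <<'E'
from h import *
im,d,c=shot("wrist"); save(im,'w2'); np.savez('w2.npz',im=im,d=d,**{k:c[k] for k in('K','k1','rvec','tvec')})
im,d,c=shot("top"); save(im,'t2'); np.savez('t2.npz',im=im,d=d,**{k:c[k] for k in('K','k1','rvec','tvec')})
E
```

```text
time: 5.82
ee_pos: [0.5125, -0.2021, 0.2147]
ee_rot: [-0.062, 3.14, -0.001]
force: [-0.5, 2.1, 1.3]
opening: 0.0614
finger_force: 40.3
time: 6.98
ee_pos: [0.5128, -0.2022, 0.4178]
ee_rot: [-0.062, 3.135, -0.006]
force: [0.5, 0.4, -1.3]
opening: 0.0852
finger_force: 0.0
time: 7.73
ee_pos: [0.6334, -0.0008, 0.4506]
ee_rot: [0.065, -3.135, -0.002]
force: [0.2, 0.2, 0.2]
opening: 0.0854
finger_force: 0.0
```

View pics/w2.png

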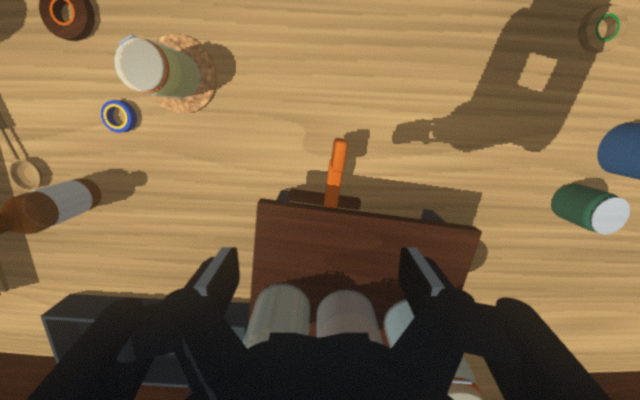

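The jar stands on the coaster at (180,68). The board's front edge runs from (261,200) to (479,229), and the grip is at (338,150–205).

```bash
cat > m3.py <<'E'
from h import *
z=np.load('w2.npz'); im,d=z['im'],z['d']; c=z
P,C,uv=cloud(im,d,c); hsv=cv2.cvtColor(im,cv2.COLOR_RGB2HSV)[uv[:,1],uv[:,0]].astype(int)
b=(abs(P[:,2]-.1135)<.008)&(C.astype(int).sum(1)<260)&(P[:,0]>.6)&(P[:,0]<.82)&(abs(P[:,1]-.05)<.2)
Q=P[b]; 
h=cv2.convexHull(Q[:,:2].astype(np.float32))[:,0]; print('hull',cv2.approxPolyDP(h,.008,True)[:,0])
# front edge: per y-bin min x
bins=np.arange(Q[:,1].min()+.01,Q[:,1].max()-.01,.006)
E=np.array([[np.percentile(Q[abs(Q[:,1]-y)<.003,0],1),y] for y in bins]); 
k=np.polyfit(E[:,1],E[:,0],1); r=E[:,0]-np.polyval(k,E[:,1]); g=abs(r)<.004; k=np.polyfit(E[g,1],E[g,0],1); print('front line x=',k,'yaw',-np.arctan(k[0]),g.sum(),len(g),Q[:,1].min(),Q[:,1].max(),np.median(Q[:,2]))
# y extents in riser direction
yaw=-np.arctan(k[0]); ex=np.array([np.cos(yaw),np.sin(yaw)]); ey=np.array([-ex[1],ex[0]])
s=Q[:,:2]@ey; f=Q[:,:2]@ex; fr=f<np.percentile(f,1)+.06
print('along ey',np.percentile(s[fr],[0.2,99.8]),np.ptp(s[fr]),'front f',np.percentile(f,[.5,1,2]))
smin,smax=np.percentile(s[fr],[.2,99.8]); f0=k[1]*ex[0]  # x=k1 at y=0
O=ex*(f0+.010)+ey*((smin+.140+smax-.136)/2); print('riser origin',O,'home',O+ex*.0725-ey*.06,'gap',O+ex*.0075+ey*.053)
o=(hsv[:,0]<14)&(hsv[:,1]>190)&(C[:,0]>120)&(P[:,2]>.02)&(P[:,2]<.1)&(abs(P[:,1])<.12)&(P[:,0]>.5)
G=P[o]; t=G[G[:,2]>.066]; print('grip',len(G),len(t),t.mean(0),cv2.minAreaRect(t[:,:2].astype(np.float32)),np.median(t[:,2]))
rel=(t[:,:2]-O)@np.c_[ex,ey]; print('riser frame grip ext',rel.min(0),rel.max(0))
print('bar', [ (zz,((G[abs(G[:,2]-zz)<.004][:,:2]-O)@np.c_[ex,ey]).mean(0),(abs(G[:,2]-zz)<.004).sum()) for zz in(.04,.044)])
E
python3 m3.py; python3 m2.py w2
```

```text
hull [[ 0.7636012   0.19383   ]
 [ 0.6860504   0.19975153]
 [ 0.6594514  -0.07061132]
 [ 0.8187425  -0.08534357]
 [ 0.8198835   0.09436262]]
front line x= [0.09793571 0.66608287] yaw -0.09762438386806067 44 45 -0.08534357022141859 0.20024656695482937 0.11353173971132013
along ey [-0.0058595   0.26624491] 0.2739024092914767 front f [0.66278987 0.66290232 0.66313992]
riser origin [0.68259202 0.06597502] home [ 0.74889865 -0.00080583] gap [0.69522218 0.11799164]
grip 664 367 [0.60779607 0.02363117 0.07373787] ((0.6082745790481567, 0.02385031245648861), (0.014789080247282982, 0.039086539298295975), 85.66695404052734) 0.07394806185647035
riser frame grip ext [-0.08934498 -0.05661239] [-0.0502412  -0.04145552]
bar [(0.04, array([-0.03100231, -0.04896897]), np.int64(227)), (0.044, array([-0.03095154, -0.04892583]), np.int64(280))]
counter -0.0005158282014803284
jar topTraceback (most recent call last):
  File "m2.py", line 9, in <module>
    print('jar top'); circ(near(.576,.128,.06)&(P[:,2]>.086)&(P[:,2]<.11))
                      ~~~~^^^^^^^^^^^^^^^^^^^^^^^^^^^^^^^^^^^^^^^^^^^^^^^^
  File "m2.py", line 8, in circ
    Q=P[m][:,:2].astype(np.float32); h=cv2.convexHull(Q); (a,r)=cv2.minEnclosingCircle(h); M=Q.mean(0); print('  enc',np.round(a,4),round(r,4),'mean',M.round(4),'z',np.median(P[m,2]).round(4),len(Q))
                                                                ~~~~~~~~~~~~~~~~~~~~~~^^^
cv2.error: OpenCV(4.12.0) /io/opencv/modules/imgproc/src/shapedescr.cpp:201: error: (-215:Assertion failed) count >= 0 && (depth == CV_32F || depth == CV_32S) in function 'minEnclosingCircle'
```

```bash
python3 -m pendant '{"delta_pos":[[-0.06,0.06,-0.05],[-0.127,0.122,-0.1],[-0.127,0.122,-0.25],[-0.127,0.122,-0.4],[-0.127,0.122,-0.6],[-0.127,0.122,-0.75],[-0.127,0.122,-0.9],[-0.127,0.122,-1],[-0.127,0.122,-1],[-0.127,0.122,-1]],"twist":[[0,0,-0.04],[0,0,-0.076],[0,0,-0.076],[0,0,-0.076],[0,0,-0.076],[0,0,-0.076],[0,0,-0.076],[0,0,-0.076],[0,0,-0.076],[0,0,-0.076]]}' 1
python3 -m pendant '{"delta_pos":[[0,0,-0.1],[0,0,-0.2],[0,0,-0.2],[0,0,-0.2]],"twist":[[0,0,0],[0,0,0],[0,0,0],[0,0,0]]}'
python3 -m pendant '{"delta_pos":[[0,0,0],[0,0,0],[0,0,0],[0,0,0],[0,0,0],[0,0,0],[0,0,0],[0,0,0],[0,0,0],[0,0,0],[0,0,0],[0,0,0]],"twist":[[0,0,0],[0,0,0],[0,0,0],[0,0,0],[0,0,0],[0,0,0],[0,0,0],[0,0,0],[0,0,0],[0,0,0],[0,0,0],[0,0,0]]}' -1 80
python3 -c "
from h import *
s=monitor.read_state(); print(s['force'],s['moment'],s['ee_rot'])"
```

```text
time: 8.67
ee_pos: [0.606, 0.0217, 0.2538]
ee_rot: [-0.128, -3.137, -0.0]
force: [1.2, 0.4, 0.7]
opening: 0.0852
finger_force: 0.0
time: 9.0
ee_pos: [0.6071, 0.0221, 0.2157]
ee_rot: [0.126, 3.138, -0.0]
force: [-0.7, -0.5, 1.1]
opening: 0.0855
finger_force: 0.0
time: 10.0
ee_pos: [0.6071, 0.0226, 0.2146]
ee_rot: [0.125, 3.139, 0.0]
force: [-2.5, 2.5, 5.1]
opening: 0.015
finger_force: 79.4
[-2.45774836  2.477496    5.06214673] [0.46865958 0.06336334 0.1768007 ] [1.25332297e-01 3.13882712e+00 4.33298791e-04]
```

```bash
python3 -m pendant '{"delta_pos":[[0.002,0.03,0],[0.006,0.07,0],[0.01,0.12,0],[0.016,0.17,0],[0.021,0.22,0],[0.026,0.27,0],[0.031,0.32,0],[0.036,0.37,0],[0.041,0.42,0],[0.046,0.47,0],[0.05,0.5,0],[0.05,0.515,0],[0.05,0.515,0],[0.05,0.515,0]],"twist":[[0,0,0],[0,0,0],[0,0,-0.002],[0,0,-0.004],[0,0,-0.006],[0,0,-0.008],[0,0,-0.01],[0,0,-0.0115],[0,0,-0.0115],[0,0,-0.0115],[0,0,-0.0115],[0,0,-0.0115],[0,0,-0.0115],[0,0,-0.0115]]}' -1 80
python3 - <<'E'
from h import *
s=monitor.read_state(); print(s['force'],s['moment'],s['ee_rot'])
im,d,c=shot("wrist"); save(im,'w3')
im,d,c=shot("side"); save(im[120:280,180:380].repeat(3,0).repeat(3,1),'s3')
E
```

```text
time: 11.17
ee_pos: [0.617, 0.126, 0.2144]
ee_rot: [0.152, 3.137, 0.002]
force: [0.4, -0.0, 4.3]
opening: 0.0147
finger_force: 79.3
[ 0.39504369 -0.01568286  4.29079428] [-0.0483035 -0.4280915  0.0202174] [1.52493114e-01 3.13738183e+00 1.94428026e-03]
```

View pics/w3.png

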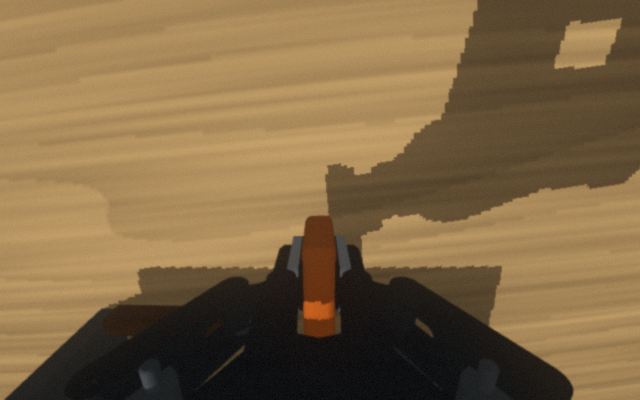

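```bash
python3 -m pendant '{"delta_pos":[[-0.03,0.003,0],[-0.08,0.008,0],[-0.13,0.013,0],[-0.18,0.018,0],[-0.23,0.023,0],[-0.28,0.028,0],[-0.33,0.033,0],[-0.38,0.038,0],[-0.43,0.043,0],[-0.48,0.048,0],[-0.54,0.054,0],[-0.6,0.06,0],[-0.66,0.066,0],[-0.72,0.072,0],[-0.78,0.077,0],[-0.84,0.083,0],[-0.896,0.088,0],[-0.896,0.088,0],[-0.896,0.088,0]],"twist":[[0,0,0],[0,0,0],[0,0,0],[0,0,0],[0,0,0],[0,0,0],[0,0,0],[0,0,0],[0,0,0],[0,0,0],[0,0,0],[0,0,0],[0,0,0],[0,0,0],[0,0,0],[0,0,0],[0,0,0],[0,0,0],[0,0,0]]}' -1 80
python3 - <<'E'
from h import *
s=monitor.read_state(); print(s['force'],s['moment'],s['ee_rot'],s['ee_pos'])
im,d,c=shot("top"); save(im[60:260,150:480].repeat(2,0).repeat(2,1),'t4')
E
```

```text
time: 12.85
ee_pos: [0.436, 0.1433, 0.2143]
ee_rot: [-0.153, -3.132, 0.0]
force: [-9.2, 0.1, 14.5]
opening: 0.0147
finger_force: 82.9
[-9.18030954  0.13379545 14.48591665] [-0.04234925  0.55759164  0.03846009] [-1.52846726e-01 -3.13208684e+00  4.91701412e-04] [0.43599571 0.14334016 0.21432872]
```

View pics/t4.png

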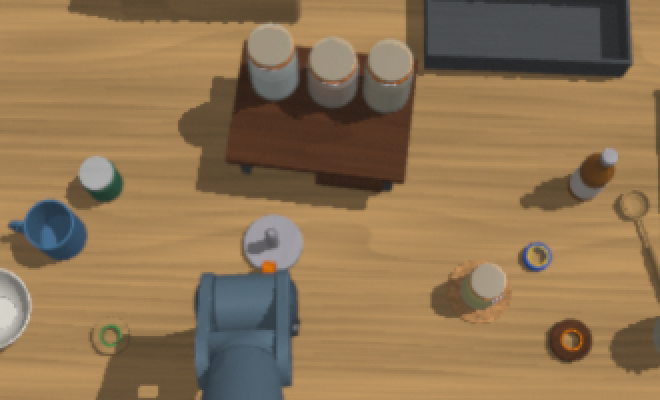

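The stand is clear of the riser and its post is at crop pixel (270,238). The jar is on the coaster. I'll release and measure the post.

```bash
python3 -m pendant '{"delta_pos":[[0,0,0],[0,0,0],[0,0,0],[0,0,0],[0,0,0],[0,0,0.1],[0,0,0.25],[0,0,0.4],[0,0,0.6],[0,0,0.8],[0.2,0,1],[0.35,0,1],[0.35,0,1],[0.35,0,1]],"twist":[[0,0,0],[0,0,0],[0,0,0],[0,0,0],[0,0,0],[0,0,0],[0,0,0],[0,0,0],[0,0,0],[0,0,0],[0,0,0],[0,0,0],[0,0,0],[0,0,0]]}' 1
cat > m4.py <<'E'
from h import *
import sys
# stand measure: disc (z~.014) & post top from a wrist shot
im,d,c=shot("wrist"); save(im,sys.argv[1]); np.savez(sys.argv[1]+'.npz',im=im,d=d,**{k:c[k] for k in('K','k1','rvec','tvec')})
s=monitor.read_state(); print('tcp',s['ee_pos'].round(4),s['ee_rot'].round(4))
P,C,uv=cloud(im,d,c); x0,y0=float(sys.argv[2]),float(sys.argv[3])
n=np.hypot(P[:,0]-x0,P[:,1]-y0)<.06; grey=np.ptp(C.astype(int),1)<30
for lo,hi,nm in((.008,.02,'disc'),(.062,.08,'post74'),(.079,.092,'tip')):
    m=n&grey&(P[:,2]>lo)&(P[:,2]<hi)
    if m.sum()>5:
        Q=P[m]; (a,r)=cv2.minEnclosingCircle(Q[:,:2].astype(np.float32)); print(nm,m.sum(),np.round(a,4),round(r,4),Q.mean(0).round(4))
E
python3 m4.py w5 0.585 0.129
```

```text
time: 14.07
ee_pos: [0.5091, 0.1428, 0.4144]
ee_rot: [-0.155, -3.137, 0.0]
force: [0.1, -0.3, -0.5]
opening: 0.0851
finger_force: 0.0
tcp [0.5079 0.1429 0.4133] [-1.5430e-01 -3.1354e+00  3.0000e-04]
disc 2436 [0.5806 0.1295] 0.0468 [0.5786 0.13   0.0135]
post74 166 [0.5804 0.1292] 0.0099 [0.5762 0.1299 0.0735]
tip 82 [0.5813 0.1298] 0.0065 [0.5796 0.1298 0.082 ]
```

View pics/w5.png

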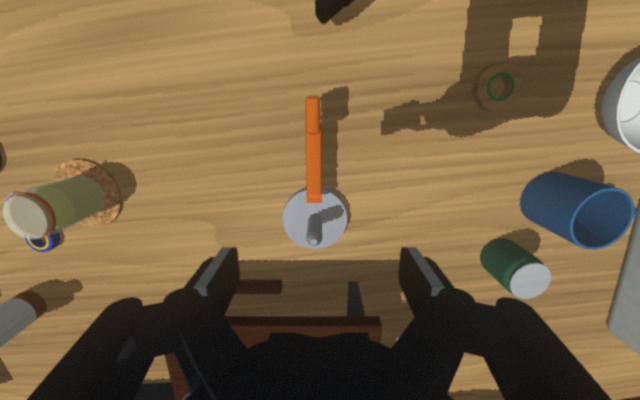

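The stand is flat and the post tip is at (313,240). Its height and centre agree at three levels. Next is lid_68.

```bash
python3 -m pendant '{"delta_pos":[[-0.1,-0.2,0],[-0.2,-0.4,0],[-0.3,-0.6,0],[-0.4,-0.8,0],[-0.4,-1,0],[-0.4,-1,0]],"twist":[[0,0,0],[0,0,0],[0,0,0],[0,0,0],[0,0,0],[0,0,0]]}' 1
python3 -m pendant '{"delta_pos":[[-0.1,-0.2,0],[-0.15,-0.4,0],[-0.2,-0.6,0],[-0.25,-0.8,0],[-0.3,-1,0],[-0.3,-1,0]],"twist":[[0,0,0],[0,0,0],[0,0,0],[0,0,0],[0,0,0],[0,0,0]]}' 1
python3 -m pendant '{"delta_pos":[[0,-0.2,0],[0,-0.4,0],[0,-0.45,0],[0,-0.45,0],[0,-0.45,0],[0,-0.45,0]],"twist":[[0,0,0],[0,0,0],[0,0,0],[0,0,0],[0,0,0],[0,0,0]]}' 1
cat > m5.py <<'E'
from h import *
import sys
im,d,c=shot("wrist"); n=sys.argv[1]; np.savez(n+'.npz',im=im,d=d,**{k:c[k] for k in('K','k1','rvec','tvec')})
if len(sys.argv)>4: save(im,n)
s=monitor.read_state(); print('tcp',s['ee_pos'].round(4),s['ee_rot'].round(4))
P,C,uv=cloud(im,d,c); x0,y0=float(sys.argv[2]),float(sys.argv[3])
m=(np.hypot(P[:,0]-x0,P[:,1]-y0)<.07)&(P[:,2]>.008)&(P[:,2]<.03); M=np.zeros(im.shape[:2],np.uint8); M[uv[m,1],uv[m,0]]=255
k,L,st,ce=cv2.connectedComponentsWithStats(M)
for i in range(1,k):
    if st[i,4]<60: continue
    Q=P[L[uv[:,1],uv[:,0]]==i]; T=Q[Q[:,2]>.0125]; (a,r)=cv2.minEnclosingCircle(T[:,:2].astype(np.float32)); print('blob',st[i,4],np.round(a,4),round(r,4),'z',np.median(T[:,2]).round(4),'delta from tcp',(a-s['ee_pos'][:2]).round(4))
E
python3 m5.py l68 .438 -.346 v
```

```text
time: 14.62
ee_pos: [0.4255, -0.06, 0.4132]
ee_rot: [-0.161, -3.136, 0.002]
force: [0.5, 1.6, 0.6]
opening: 0.0853
finger_force: 0.0
time: 15.12
ee_pos: [0.3656, -0.2609, 0.4135]
ee_rot: [-0.164, -3.136, 0.001]
force: [-0.3, 1.1, -0.4]
opening: 0.0852
finger_force: 0.0
time: 15.62
ee_pos: [0.3678, -0.3454, 0.4136]
ee_rot: [-0.152, -3.137, -0.003]
force: [-0.4, -0.3, 0.1]
opening: 0.0856
finger_force: 0.0
tcp [ 0.3679 -0.3454  0.4138] [-1.5160e-01 -3.1375e+00 -1.6000e-03]
blob 1435 [ 0.4374 -0.3483] 0.034 z 0.0145 delta from tcp [ 0.0695 -0.0029]
```

View pics/l68.png

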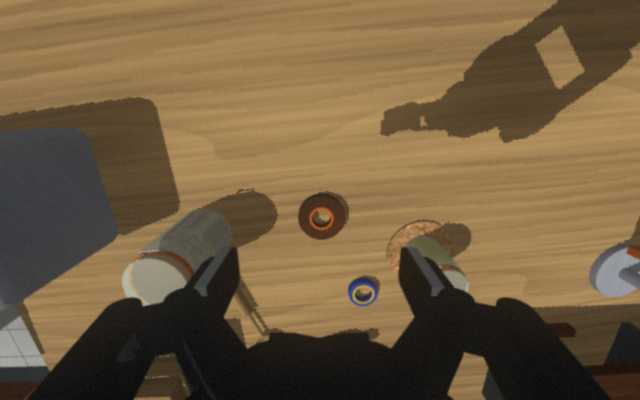

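```bash
python3 -m pendant '{"delta_pos":[[0.2,0,0],[0.348,-0.015,-0.1],[0.348,-0.015,-0.3],[0.348,-0.015,-0.5],[0.348,-0.015,-0.7],[0.348,-0.015,-0.85],[0.348,-0.015,-1],[0.348,-0.015,-1],[0.348,-0.015,-1]],"twist":[[0,0,0],[0,0,0],[0,0,0],[0,0,0],[0,0,0],[0,0,0],[0,0,0],[0,0,0],[0,0,0]]}' 1
python3 -m pendant '{"delta_pos":[[0,0,-0.1],[0,0,-0.2],[0,0,-0.225],[0,0,-0.225],[0,0,-0.225],[0,0,-0.225]],"twist":[[0,0,0],[0,0,0],[0,0,0],[0,0,0],[0,0,0],[0,0,0]]}'
python3 -m pendant '{"delta_pos":[[0,0,0],[0,0,0],[0,0,0],[0,0,0],[0,0,0],[0,0,0],[0,0,0],[0,0,0]],"twist":[[0,0,0],[0,0,0],[0,0,0],[0,0,0],[0,0,0],[0,0,0],[0,0,0],[0,0,0]]}' -1 35
```

```text
time: 16.42
ee_pos: [0.4372, -0.3484, 0.2134]
ee_rot: [-0.152, -3.135, -0.004]
force: [-0.2, -0.3, 1.2]
opening: 0.0851
finger_force: 0.0
time: 16.92
ee_pos: [0.4381, -0.3506, 0.1715]
ee_rot: [0.154, 3.135, -0.004]
force: [-0.8, -0.3, 0.0]
opening: 0.0854
finger_force: 0.0
time: 17.58
ee_pos: [0.438, -0.3505, 0.1713]
ee_rot: [0.153, 3.137, -0.002]
force: [-2.5, 2.3, 8.9]
opening: 0.0663
finger_force: 37.3
```

```bash
python3 -m pendant '{"delta_pos":[[0,0,0.1],[0,0,0.25],[0,0,0.45],[0,0,0.65],[0,0,0.75],[0.1,0.15,0.75],[0.15,0.3,0.75],[0.2,0.45,0.75],[0.25,0.6,0.75],[0.3,0.75,0.75],[0.3,0.9,0.75],[0.3,1,0.75],[0.3,1,0.75]],"twist":[[0,0,0],[0,0,0],[0,0,0],[0,0,0],[0,0,0],[0,0,0],[0,0,0],[0,0,0],[0,0,0],[0,0,0],[0,0,0],[0,0,0],[0,0,0]]}' -1 35
python3 -m pendant '{"delta_pos":[[0.05,0.15,0],[0.1,0.3,0],[0.15,0.45,0],[0.2,0.6,0],[0.25,0.75,0],[0.3,0.9,0],[0.3,1,0],[0.3,1,0]],"twist":[[0,0,0],[0,0,0],[0,0,0],[0,0,0],[0,0,0],[0,0,0],[0,0,0],[0,0,0]]}'
python3 -c "
from h import *
s=monitor.read_state(); e=s['ee_pos']; print(e,s['ee_rot'],'dx,dy,dz share',(np.array([.5806+.0006,.1294,.25])-e)/.2)"
```

```text
time: 18.67
ee_pos: [0.4971, -0.1468, 0.3192]
ee_rot: [-0.148, -3.137, -0.002]
force: [-0.7, 0.4, -0.4]
opening: 0.0664
finger_force: 39.9
time: 19.33
ee_pos: [0.5576, 0.0525, 0.3195]
ee_rot: [0.148, 3.138, 0.001]
force: [-0.3, 0.2, -1.2]
opening: 0.0663
finger_force: 39.9
[0.55759424 0.0524923  0.31952017] [1.48440718e-01 3.13781158e+00 1.18453812e-03] dx,dy,dz share [ 0.1180288   0.38453851 -0.34760085]
```

```bash
python3 -m pendant '{"delta_pos":[[0.05,0.15,0],[0.1,0.3,0],[0.118,0.385,0],[0.118,0.385,0],[0.118,0.385,-0.1],[0.118,0.385,-0.2],[0.118,0.385,-0.25],[0.118,0.385,-0.25],[0.118,0.385,-0.25]],"twist":[[0,0,0],[0,0,0],[0,0,0],[0,0,0],[0,0,0],[0,0,0],[0,0,0],[0,0,0],[0,0,0]]}'
python3 - <<'E'
from h import *
s=monitor.read_state(); print(s['ee_pos'],s['force'])
im,d,c=shot("side"); save(im[150:300,220:380].repeat(3,0).repeat(3,1),'s6')
# lid dark top & visible: measure from side cloud
P,C,uv=cloud(im,d,c); m=(np.hypot(P[:,0]-.58,P[:,1]-.13)<.05)&(P[:,2]>.085)&(P[:,2]<.118); print(m.sum(),P[m].min(0),P[m].max(0))
E
```

```text
time: 20.08
ee_pos: [0.581, 0.126, 0.2691]
ee_rot: [-0.156, -3.137, 0.001]
force: [-0.1, 0.3, -0.7]
opening: 0.0659
finger_force: 39.9
[0.58096129 0.12601191 0.26908573] [-0.09642472  0.28927547 -0.73370368]
139 [0.54501286 0.09142455 0.09832704] [0.59929816 0.17061253 0.11794893]
```

View pics/s6.png

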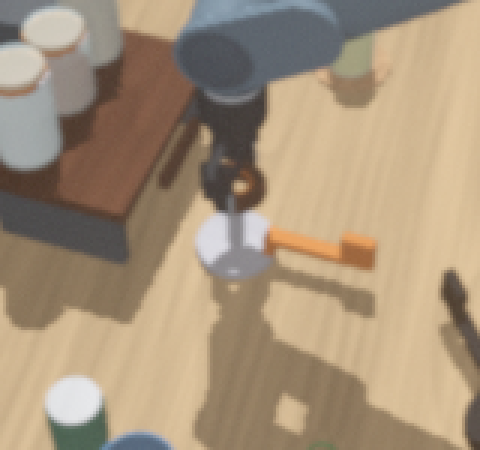

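```bash
python3 -m pendant '{"delta_pos":[[0,0.017,0],[0,0.017,0],[0,0.017,-0.04],[0,0.017,-0.08],[0,0.017,-0.12],[0,0.017,-0.15],[0,0.017,-0.15]],"twist":[[0,0,0],[0,0,0],[0,0,0],[0,0,0],[0,0,0],[0,0,0],[0,0,0]]}'
python3 -m pendant '{"delta_pos":[[0,0,-0.04],[0,0,-0.08],[0,0,-0.12],[0,0,-0.16],[0,0,-0.18],[0,0,-0.18],[0,0,-0.18]],"twist":[[0,0,0],[0,0,0],[0,0,0],[0,0,0],[0,0,0],[0,0,0],[0,0,0]]}'
```

```text
time: 20.72
ee_pos: [0.5801, 0.1304, 0.2369]
ee_rot: [-0.154, -3.134, 0.001]
force: [0.2, 0.2, -0.9]
opening: 0.0665
finger_force: 39.9
time: 21.3
ee_pos: [0.5809, 0.1304, 0.203]
ee_rot: [-0.154, -3.137, 0.0]
force: [0.1, 0.4, -1.0]
opening: 0.0661
finger_force: 39.9
```

```bash
python3 -m pendant '{"delta_pos":[[0,0,0],[0,0,0],[0,0,0],[0,0,0],[0,0,0],[0,0,0.1],[0,0,0.3],[0,0,0.5],[0,0,0.7],[-0.2,0,0.9],[-0.35,0,1],[-0.35,0,1],[-0.35,0,1]],"twist":[[0,0,0],[0,0,0],[0,0,0],[0,0,0],[0,0,0],[0,0,0],[0,0,0],[0,0,0],[0,0,0],[0,0,0],[0,0,0],[0,0,0],[0,0,0]]}' 1
cat > m6.py <<'E'
from h import *
import sys
im,d,c=shot("wrist"); n=sys.argv[1]; save(im,n)
s=monitor.read_state(); print('tcp',s['ee_pos'].round(4))
P,C,uv=cloud(im,d,c); m=np.hypot(P[:,0]-.5806,P[:,1]-.1294)<.06; m&=P[:,2]>.006
h,e=np.histogram(P[m,2],np.arange(.006,.096,.003)); print({round(float(a),3):int(b) for a,b in zip(e,h) if b>20})
for lo,hi in [tuple(map(float,a.split(','))) for a in sys.argv[2:]]:
    Q=P[m&(P[:,2]>lo)&(P[:,2]<hi)]; 
    if len(Q)>5:
        (a,r)=cv2.minEnclosingCircle(Q[:,:2].astype(np.float32)); A=np.c_[Q[:,:2],np.ones(len(Q))]; k=np.linalg.lstsq(A,Q[:,2],rcond=None)[0]; print((lo,hi),len(Q),np.round(a,4),round(r,4),'z',np.median(Q[:,2]).round(4),'slope',k[:2].round(3))
E
python3 m6.py w7 .009,.018 .024,.034 .065,.08 .079,.09
```

```text
time: 22.38
ee_pos: [0.51, 0.1307, 0.4061]
ee_rot: [0.153, 3.132, 0.001]
force: [0.5, -1.3, -0.3]
opening: 0.0855
finger_force: 0.0
tcp [0.5106 0.1305 0.4042]
{0.006: 26, 0.009: 54, 0.012: 1126, 0.015: 47, 0.018: 34, 0.021: 34, 0.024: 78, 0.027: 1206, 0.03: 35, 0.039: 31, 0.042: 293, 0.072: 41, 0.075: 55, 0.078: 41, 0.081: 50}
(0.009, 0.018) 1227 [0.5808 0.1292] 0.047 z 0.0134 slope [0.003 0.001]
(0.024, 0.034) 1325 [0.58   0.1301] 0.034 z 0.0285 slope [ 0.002 -0.001]
(0.065, 0.08) 168 [0.5806 0.1292] 0.0102 z 0.075 slope [ 0.339 -0.025]
(0.079, 0.09) 88 [0.5803 0.1291] 0.0069 z 0.0824 slope [0.22  0.039]
```

View pics/w7.png

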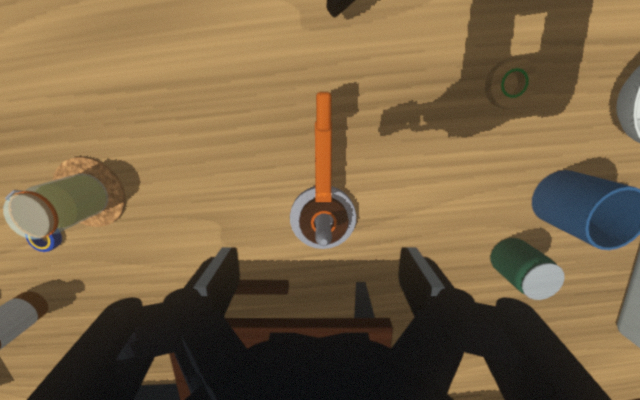

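lid_68 is flat on the disc: its top is at 28.5 mm and it is about 1 mm off axis. Next is lid_60.

```bash
python3 -m pendant '{"delta_pos":[[-0.1,0.2,0],[-0.2,0.4,0],[-0.4,0.6,0],[-0.5,0.8,0],[-0.7,1,0],[-0.77,1,0],[-0.77,1,0]],"twist":[[0,0,0],[0,0,0],[0,0,0],[0,0,0],[0,0,0],[0,0,0],[0,0,0]]}' 1
python3 -m pendant '{"delta_pos":[[0,0.15,0],[0,0.25,0],[0,0.25,0],[0,0.25,0],[0,0.25,0]],"twist":[[0,0,0],[0,0,0],[0,0,0],[0,0,0],[0,0,0]]}' 1
python3 m5.py l60 .425 .381
```

```text
time: 23.02
ee_pos: [0.3538, 0.3333, 0.4009]
ee_rot: [-0.146, -3.133, 0.002]
force: [0.2, -0.4, -0.2]
opening: 0.0852
finger_force: 0.0
time: 23.43
ee_pos: [0.3576, 0.3801, 0.4017]
ee_rot: [-0.155, -3.136, 0.003]
force: [0.2, 0.7, -0.1]
opening: 0.0856
finger_force: 0.0
tcp [0.3575 0.3799 0.4021] [-1.5560e-01 -3.1361e+00  2.4000e-03]
blob 1138 [0.4239 0.3816] 0.0297 z 0.0145 delta from tcp [0.0664 0.0018]
```

```bash
python3 -m pendant '{"delta_pos":[[0.2,0,0],[0.332,0.009,-0.1],[0.332,0.009,-0.3],[0.332,0.009,-0.5],[0.332,0.009,-0.7],[0.332,0.009,-0.85],[0.332,0.009,-1],[0.332,0.009,-1],[0.332,0.009,-1]],"twist":[[0,0,0],[0,0,0],[0,0,0],[0,0,0],[0,0,0],[0,0,0],[0,0,0],[0,0,0],[0,0,0]]}' 1
python3 -m pendant '{"delta_pos":[[0,0,-0.1],[0,0,-0.155],[0,0,-0.155],[0,0,-0.155],[0,0,-0.155]],"twist":[[0,0,0],[0,0,0],[0,0,0],[0,0,0],[0,0,0]]}'
python3 -m pendant '{"delta_pos":[[0,0,0],[0,0,0],[0,0,0],[0,0,0],[0,0,0],[0,0,0],[0,0,0],[0,0,0]],"twist":[[0,0,0],[0,0,0],[0,0,0],[0,0,0],[0,0,0],[0,0,0],[0,0,0],[0,0,0]]}' -1 35
```

```text
time: 24.23
ee_pos: [0.4232, 0.3812, 0.2019]
ee_rot: [-0.156, -3.134, 0.004]
force: [1.1, 1.0, 0.1]
opening: 0.0853
finger_force: 0.0
time: 24.65
ee_pos: [0.424, 0.3825, 0.1739]
ee_rot: [0.154, 3.136, 0.002]
force: [0.4, 0.1, 0.7]
opening: 0.0852
finger_force: 0.0
time: 25.32
ee_pos: [0.4239, 0.3826, 0.1736]
ee_rot: [0.154, 3.137, 0.001]
force: [-1.8, -1.3, 5.3]
opening: 0.0574
finger_force: 37.4
```

```bash
python3 -m pendant '{"delta_pos":[[0,0,0.1],[0,0,0.25],[0,0,0.45],[0,0,0.6],[0.1,-0.15,0.65],[0.2,-0.3,0.65],[0.3,-0.45,0.65],[0.4,-0.6,0.65],[0.5,-0.75,0.65],[0.6,-0.9,0.65],[0.7,-1,0.65],[0.783,-1,0.65],[0.783,-1,0.65]],"twist":[[0,0,0],[0,0,0],[0,0,0],[0,0,0],[0,0,0],[0,0,0],[0,0,0],[0,0,0],[0,0,0],[0,0,0],[0,0,0],[0,0,0],[0,0,0]]}' -1 35
python3 -m pendant '{"delta_pos":[[0,-0.15,0],[0,-0.266,0],[0,-0.266,0],[0,-0.266,-0.1],[0,-0.266,-0.16],[0,-0.266,-0.16],[0,-0.266,-0.16]],"twist":[[0,0,0],[0,0,0],[0,0,0],[0,0,0],[0,0,0],[0,0,0],[0,0,0]]}'
```

```text
time: 26.4
ee_pos: [0.5823, 0.1805, 0.303]
ee_rot: [0.159, 3.135, 0.001]
force: [0.4, 0.2, -0.4]
opening: 0.0575
finger_force: 38.1
time: 26.98
ee_pos: [0.5791, 0.1298, 0.2691]
ee_rot: [-0.152, -3.135, 0.0]
force: [-0.3, -0.7, -0.1]
opening: 0.0574
finger_force: 38.1
```

```bash
python3 -m pendant '{"delta_pos":[[0.005,-0.002,-0.04],[0.005,-0.002,-0.08],[0.005,-0.002,-0.12],[0.005,-0.002,-0.16],[0.005,-0.002,-0.2],[0.005,-0.002,-0.24],[0.005,-0.002,-0.28],[0.005,-0.002,-0.28],[0.005,-0.002,-0.28]],"twist":[[0,0,0],[0,0,0],[0,0,0],[0,0,0],[0,0,0],[0,0,0],[0,0,0],[0,0,0],[0,0,0]]}'
python3 -m pendant '{"delta_pos":[[0,0,0],[0,0,0],[0,0,0],[0,0,0],[0,0,0],[0,0,0.1],[0,0,0.3],[0,0,0.5],[0,0,0.7],[-0.2,0,0.9],[-0.35,0,1],[-0.35,0,1],[-0.35,0,1]],"twist":[[0,0,0],[0,0,0],[0,0,0],[0,0,0],[0,0,0],[0,0,0],[0,0,0],[0,0,0],[0,0,0],[0,0,0],[0,0,0],[0,0,0],[0,0,0]]}' 1
python3 m6.py w8 .009,.018 .024,.034 .038,.05 .065,.08 .079,.09
python3 m5.py x46 .57 -.292
```

```text
time: 27.73
ee_pos: [0.5807, 0.1286, 0.2135]
ee_rot: [-0.154, -3.136, 0.0]
force: [0.3, 0.5, -0.2]
opening: 0.0574
finger_force: 38.1
time: 28.82
ee_pos: [0.5099, 0.1289, 0.4172]
ee_rot: [0.153, 3.132, 0.001]
force: [-0.4, 0.3, 0.1]
opening: 0.0853
finger_force: 0.0
tcp [0.5106 0.1287 0.4153]
{0.009: 60, 0.012: 1034, 0.015: 36, 0.021: 26, 0.024: 39, 0.027: 166, 0.03: 29, 0.033: 46, 0.036: 38, 0.039: 86, 0.042: 1210, 0.045: 33, 0.072: 33, 0.075: 51, 0.078: 38, 0.081: 53}
(0.009, 0.018) 1130 [0.5806 0.1293] 0.047 z 0.0134 slope [0.003 0.   ]
(0.024, 0.034) 245 [0.5798 0.1304] 0.034 z 0.0283 slope [-0.005  0.001]
(0.038, 0.05) 1352 [0.5644 0.1311] 0.0435 z 0.0435 slope [ 0.003 -0.002]
(0.065, 0.08) 148 [0.5799 0.1295] 0.0097 z 0.0753 slope [ 0.401 -0.019]
(0.079, 0.09) 84 [0.5803 0.1293] 0.0068 z 0.0825 slope [0.162 0.032]
tcp [0.511  0.1286 0.4138] [ 0.1541  3.1378 -0.    ]
blob 315 [ 0.5705 -0.2938] 0.0241 z 0.0145 delta from tcp [ 0.0595 -0.4224]
```

```bash
python3 - <<'E'
from h import *
for n in('top0','side0','w1','w2','l68'):
    z=np.load(n+'.npz'); im,d=z['im'],z['d']; c=z if 'K' in z else cams.get_calibration(n[:-1])
    hs=cv2.cvtColor(im,cv2.COLOR_RGB2HSV).astype(int); m=(((hs[...,0]<4)|(hs[...,0]>172))&(hs[...,1]>130)&(hs[...,2]>70)).astype(np.uint8)
    k,L,st,ce=cv2.connectedComponentsWithStats(m); print(n,[(ce[i].round().tolist(),int(st[i,4])) for i in range(1,k) if st[i,4]>6])
E
python3 -m pendant '{"delta_pos":[[0,-0.2,0],[0,-0.4,0],[0,-0.6,0],[0,-0.8,0],[0,-1,0],[0,-1,0]],"twist":[[0,0,0],[0,0,0],[0,0,0],[0,0,0],[0,0,0],[0,0,0]]}' 1
python3 -m pendant '{"delta_pos":[[0,-0.2,0],[0,-0.4,0],[0,-0.6,0],[0,-0.8,0],[0,-1,0],[0,-1.0,0],[0,-1,0]],"twist":[[0,0,0],[0,0,0],[0,0,0],[0,0,0],[0,0,0],[0,0,0],[0,0,0]]}' 1
python3 -m pendant '{"delta_pos":[[-0.05,-0.1,0],[-0.05,-0.1,0],[-0.05,-0.1,0],[-0.05,-0.1,0]],"twist":[[0,0,0],[0,0,0],[0,0,0],[0,0,0]]}' 1
python3 m5.py l46 .5705 -.294
```

```text
top0 []
side0 []
w1 []
w2 []
l68 []
time: 29.42
ee_pos: [0.5115, -0.0772, 0.4122]
ee_rot: [-0.165, -3.134, 0.002]
force: [0.4, 0.5, 0.2]
opening: 0.0854
finger_force: 0.0
time: 30.0
ee_pos: [0.5111, -0.2737, 0.4116]
ee_rot: [-0.159, -3.134, -0.004]
force: [1.1, 0.4, -0.1]
opening: 0.0853
finger_force: 0.0
time: 30.33
ee_pos: [0.5014, -0.2904, 0.4134]
ee_rot: [-0.152, -3.137, -0.002]
force: [-0.6, 0.1, 0.8]
opening: 0.0855
finger_force: 0.0
tcp [ 0.5014 -0.2903  0.4136] [-1.5190e-01 -3.1373e+00 -1.6000e-03]
blob 532 [ 0.5714 -0.2949] 0.023 z 0.0146 delta from tcp [ 0.0699 -0.0046]
```

```bash
python3 -m pendant '{"delta_pos":[[0.2,-0.01,0],[0.35,-0.023,-0.1],[0.35,-0.023,-0.3],[0.35,-0.023,-0.5],[0.35,-0.023,-0.7],[0.35,-0.023,-0.85],[0.35,-0.023,-1],[0.35,-0.023,-1],[0.35,-0.023,-1]],"twist":[[0,0,0],[0,0,0],[0,0,0],[0,0,0],[0,0,0],[0,0,0],[0,0,0],[0,0,0],[0,0,0]]}' 1
python3 -m pendant '{"delta_pos":[[0,0.005,-0.1],[0,0.005,-0.195],[0,0.005,-0.195],[0,0.005,-0.195],[0,0.005,-0.195]],"twist":[[0,0,0],[0,0,0],[0,0,0],[0,0,0],[0,0,0]]}'
python3 -m pendant '{"delta_pos":[[0,0,0],[0,0,0],[0,0,0],[0,0,0],[0,0,0],[0,0,0],[0,0,0],[0,0,0],[0,0,0]],"twist":[[0,0,0],[0,0,0],[0,0,0],[0,0,0],[0,0,0],[0,0,0],[0,0,0],[0,0,0],[0,0,0]]}' -1 35
```

```text
time: 31.13
ee_pos: [0.5708, -0.2947, 0.2127]
ee_rot: [-0.152, -3.135, -0.004]
force: [-0.1, 0.3, 0.6]
opening: 0.085
finger_force: 0.0
time: 31.55
ee_pos: [0.572, -0.2955, 0.1782]
ee_rot: [0.153, 3.134, -0.004]
force: [0.5, -1.0, 0.6]
opening: 0.0858
finger_force: 0.0
time: 32.3
ee_pos: [0.5714, -0.2953, 0.1768]
ee_rot: [0.154, 3.137, -0.001]
force: [-0.4, 1.3, 6.3]
opening: 0.0444
finger_force: 35.0
```

```bash
python3 -m pendant '{"delta_pos":[[0,0,0.1],[0,0,0.25],[0,0,0.45],[0,0,0.65],[0,0,0.65],[0,0.15,0.65],[0,0.3,0.65],[0,0.45,0.65],[0,0.6,0.65],[0,0.8,0.65],[0,1,0.65],[0,1,0.65]],"twist":[[0,0,0],[0,0,0],[0,0,0],[0,0,0],[0,0,0],[0,0,0],[0,0,0],[0,0,0],[0,0,0],[0,0,0],[0,0,0],[0,0,0]]}' -1 35
python3 -m pendant '{"delta_pos":[[0.02,0.15,0],[0.046,0.3,0],[0.046,0.45,0],[0.046,0.6,0],[0.046,0.8,0],[0.046,1,0],[0.046,1,0]],"twist":[[0,0,0],[0,0,0],[0,0,0],[0,0,0],[0,0,0],[0,0,0],[0,0,0]]}'
python3 -m pendant '{"delta_pos":[[0,0.1,0],[0,0.125,0],[0,0.125,0],[0,0.125,-0.1],[0,0.125,-0.16],[0,0.125,-0.16],[0,0.125,-0.16]],"twist":[[0,0,0],[0,0,0],[0,0,0],[0,0,0],[0,0,0],[0,0,0],[0,0,0]]}'
```

```text
time: 33.3
ee_pos: [0.5704, -0.0894, 0.3048]
ee_rot: [-0.145, -3.137, -0.004]
force: [1.4, -0.1, 0.1]
opening: 0.0446
finger_force: 35.9
time: 33.88
ee_pos: [0.5795, 0.1103, 0.3053]
ee_rot: [0.145, 3.138, 0.003]
force: [0.6, -0.4, -0.7]
opening: 0.0445
finger_force: 36.0
time: 34.47
ee_pos: [0.5798, 0.1291, 0.2721]
ee_rot: [-0.156, -3.135, 0.001]
force: [-0.0, 0.5, -0.0]
opening: 0.0445
finger_force: 36.0
```

```bash
python3 -m pendant '{"delta_pos":[[0.003,0,-0.04],[0.003,0,-0.08],[0.003,0,-0.12],[0.003,0,-0.16],[0.003,0,-0.2],[0.003,0,-0.215],[0.003,0,-0.215],[0.003,0,-0.215]],"twist":[[0,0,0],[0,0,0],[0,0,0],[0,0,0],[0,0,0],[0,0,0],[0,0,0],[0,0,0]]}'
python3 -m pendant '{"delta_pos":[[0,0,0],[0,0,0],[0,0,0],[0,0,0],[0,0,0],[0,0,0],[0,0,0.1],[0,0,0.3],[0,0,0.5],[0,0,0.7],[-0.2,0,0.9],[-0.35,0,0.95],[-0.35,0,0.95],[-0.35,0,0.95]],"twist":[[0,0,0],[0,0,0],[0,0,0],[0,0,0],[0,0,0],[0,0,0],[0,0,0],[0,0,0],[0,0,0],[0,0,0],[0,0,0],[0,0,0],[0,0,0],[0,0,0]]}' 1
python3 m6.py w9 .009,.018 .053,.066 .065,.08 .079,.09
```

```text
time: 35.13
ee_pos: [0.5808, 0.1301, 0.2301]
ee_rot: [-0.154, -3.138, 0.0]
force: [-0.0, -0.0, -0.2]
opening: 0.0446
finger_force: 36.0
time: 36.3
ee_pos: [0.5096, 0.1303, 0.4224]
ee_rot: [0.153, 3.134, 0.001]
force: [-0.4, 0.1, -0.4]
opening: 0.0857
finger_force: 0.0
tcp [0.5104 0.1301 0.4209]
{0.009: 63, 0.012: 944, 0.015: 25, 0.024: 34, 0.027: 150, 0.033: 23, 0.036: 29, 0.039: 67, 0.042: 722, 0.045: 41, 0.048: 35, 0.051: 46, 0.054: 63, 0.057: 496, 0.06: 35, 0.072: 37, 0.075: 50, 0.078: 39, 0.081: 50}
(0.009, 0.018) 1032 [0.5808 0.1294] 0.0469 z 0.0134 slope [ 0.002 -0.   ]
(0.053, 0.066) 617 [0.5812 0.1299] 0.023 z 0.0585 slope [0.014 0.   ]
(0.065, 0.08) 152 [0.5806 0.1297] 0.0102 z 0.0754 slope [ 0.339 -0.025]
(0.079, 0.09) 83 [0.5809 0.1294] 0.0069 z 0.0825 slope [0.096 0.08 ]
```

View pics/w9.png

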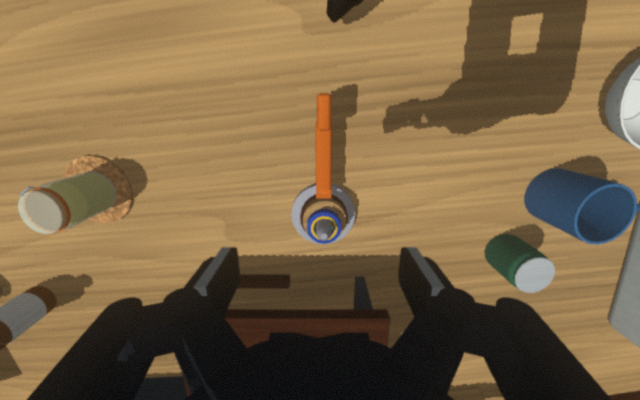

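All three lids are seated, with the blue one on top at (324,228). Now I'll measure the grip.

```bash
python3 - <<'E'
from h import *
im,d,c=shot("wrist"); s=monitor.read_state(); P,C,uv=cloud(im,d,c); h=cv2.cvtColor(im,cv2.COLOR_RGB2HSV)[uv[:,1],uv[:,0]].astype(int)
m=(np.hypot(P[:,0]-.436,P[:,1]-.143)<.05)&(P[:,2]>.066)&(P[:,2]<.085); t=P[m]; r=cv2.minAreaRect(t[:,:2].astype(np.float32)); print(m.sum(),r,np.median(t[:,2]),t.mean(0))
g=np.array(r[0]); v=np.array([.5807,.1294])-g; print('dist',np.linalg.norm(v),'yaw',np.arctan2(v[1],v[0])); print('tcp',s['ee_pos'],s['ee_rot'],'delta share',(np.r_[g,.214]-s['ee_pos'])/.2)
E
```

```text
522 ((0.4369754195213318, 0.14327268302440643), (0.015450431033968925, 0.03826776519417763), 84.25398254394531) 0.07381762535065231 [0.43630189 0.14301818 0.07366476]
dist 0.1443925426331458 yaw -0.09622459846229924
tcp [0.51087252 0.12996947 0.41980478] [-1.54111856e-01 -3.13758142e+00  1.01187943e-04] delta share [-0.3694855   0.06651608 -1.0290239 ]
```

```bash
python3 -m pendant '{"delta_pos":[[-0.2,0.03,0],[-0.37,0.067,-0.05],[-0.37,0.067,-0.2],[-0.37,0.067,-0.4],[-0.37,0.067,-0.6],[-0.37,0.067,-0.8],[-0.37,0.067,-0.95],[-0.37,0.067,-1],[-0.37,0.067,-1]],"twist":[[0,0,0],[0,0,0],[0,0,0],[0,0,0],[0,0,0],[0,0,0],[0,0,0],[0,0,0],[0,0,0]]}' 1
python3 -m pendant '{"delta_pos":[[0,0,-0.02],[0,0,-0.025],[0,0,-0.025],[0,0,-0.025]],"twist":[[0,0,0],[0,0,0],[0,0,0],[0,0,0]]}'
python3 -m pendant '{"delta_pos":[[0,0,0],[0,0,0],[0,0,0],[0,0,0],[0,0,0],[0,0,0],[0,0,0],[0,0,0],[0,0,0],[0,0,0],[0,0,0],[0,0,0]],"twist":[[0,0,0],[0,0,0],[0,0,0],[0,0,0],[0,0,0],[0,0,0],[0,0,0],[0,0,0],[0,0,0],[0,0,0],[0,0,0],[0,0,0]]}' -1 80
python3 - <<'E'
from h import *
s=monitor.read_state(); p=s['ee_pos'][:2]-np.array([.6826,.066]); y=-.0976; ex=np.array([np.cos(y),np.sin(y)]); ey=np.array([-ex[1],ex[0]]); print(s['ee_pos'],s['ee_rot'],'riser',p@ex,p@ey,s['force'])
t=ex*(-.0725-p@ex)+ey*(.0533-p@ey); print('to gap in share',t/.2)
E
```

```text
time: 37.15
ee_pos: [0.4357, 0.1431, 0.2166]
ee_rot: [-0.154, -3.129, 0.002]
force: [0.4, 1.3, 0.9]
opening: 0.0852
finger_force: 0.0
time: 37.48
ee_pos: [0.4376, 0.1435, 0.2169]
ee_rot: [0.154, 3.135, 0.001]
force: [-0.3, -0.6, -0.1]
opening: 0.0854
finger_force: 0.0
time: 38.48
ee_pos: [0.4367, 0.1435, 0.2154]
ee_rot: [-0.154, -3.137, -0.0]
force: [-3.3, 1.0, 5.4]
opening: 0.0151
finger_force: 78.9
[0.43671089 0.14348566 0.21535224] [-1.53778942e-01 -3.13747776e+00 -3.78389497e-05] riser -0.25226949880544264 0.053156207001157904 [-3.26519934  0.98384518  5.37867066]
to gap in share [ 0.89463985 -0.08687276]
```

```bash
python3 -m pendant '{"delta_pos":[[0.03,-0.003,0],[0.08,-0.008,0],[0.13,-0.013,0],[0.18,-0.018,0],[0.23,-0.023,0],[0.28,-0.027,0],[0.33,-0.032,0],[0.38,-0.037,0],[0.43,-0.042,0],[0.48,-0.047,0],[0.53,-0.052,0],[0.58,-0.057,0],[0.63,-0.062,0],[0.68,-0.066,0],[0.73,-0.071,0],[0.79,-0.077,0],[0.85,-0.083,0],[0.895,-0.087,0],[0.895,-0.087,0],[0.895,-0.087,0]],"twist":[[0,0,0],[0,0,0],[0,0,0],[0,0,0],[0,0,0],[0,0,0],[0,0,0],[0,0,0],[0,0,0],[0,0,0],[0,0,0],[0,0,0],[0,0,0],[0,0,0],[0,0,0],[0,0,0],[0,0,0],[0,0,0],[0,0,0],[0,0,0]]}' -1 80
python3 - <<'E'
from h import *
s=monitor.read_state(); p=s['ee_pos'][:2]-np.array([.6826,.066]); y=-.0976; ex=np.array([np.cos(y),np.sin(y)]); ey=np.array([-ex[1],ex[0]]); print(s['ee_pos'],s['ee_rot'],'riser',p@ex,p@ey,s['force'],s['moment'])
t=ex*(-.0725-p@ex)+ey*(-.0605-p@ey); print('to home in share',t/.2)
E
```

```text
time: 40.15
ee_pos: [0.6165, 0.1258, 0.2152]
ee_rot: [0.154, 3.135, 0.0]
force: [3.0, 0.3, -0.9]
opening: 0.0148
finger_force: 79.0
[0.6164754  0.12583907 0.21524266] [1.54362498e-01 3.13471210e+00 1.12596421e-04] riser -0.07164092678477187 0.053110766389919885 [ 3.02355673  0.3220936  -0.88794945] [-0.00753561 -0.47006873  0.07024815]
to home in share [-0.059629   -0.56493184]
```

```bash
python3 -m pendant '{"delta_pos":[[-0.003,-0.03,0],[-0.008,-0.07,0],[-0.012,-0.12,0],[-0.017,-0.17,0],[-0.022,-0.22,0],[-0.027,-0.27,0],[-0.031,-0.32,0],[-0.036,-0.37,0],[-0.041,-0.42,0],[-0.046,-0.46,0],[-0.05,-0.5,0],[-0.053,-0.53,0],[-0.056,-0.55,0],[-0.057,-0.56,0],[-0.057,-0.56,0],[-0.057,-0.56,0]],"twist":[[0,0,0],[0,0,0],[0,0,0],[0,0,0],[0,0,0],[0,0,0],[0,0,0],[0,0,0],[0,0,0],[0,0,0],[0,0,0],[0,0,0],[0,0,0],[0,0,0],[0,0,0],[0,0,0]]}' -1 80
python3 - <<'E'
from h import *
s=monitor.read_state(); p=s['ee_pos'][:2]-np.array([.6826,.066]); y=-.0976; ex=np.array([np.cos(y),np.sin(y)]); ey=np.array([-ex[1],ex[0]]); print(s['ee_pos'],s['ee_rot'],'riser',p@ex,p@ey,s['force'],s['moment'])
E
```

```text
time: 41.48
ee_pos: [0.6044, 0.0138, 0.2153]
ee_rot: [0.155, 3.138, -0.001]
force: [0.3, 1.4, 3.6]
opening: 0.015
finger_force: 79.4
[0.6044115  0.01379365 0.21533618] [ 1.54649646e-01  3.13774887e+00 -1.17777334e-03] riser -0.07272913595580675 -0.059576983625769506 [0.29183825 1.37351256 3.60238168] [ 0.26010244 -0.19651503  0.23553463]
```

```bash
python3 -m pendant '{"delta_pos":[[0,0,0],[0,0,0],[0,0,0],[0,0,0],[0,0,0],[0,0,0],[0,0,0.05],[0,0,0.2],[-0.05,0,0.4],[-0.1,0,0.6],[-0.15,0,0.8],[-0.2,0,1],[-0.2,0,1],[-0.2,0,1]],"twist":[[0,0,0],[0,0,0],[0,0,0],[0,0,0],[0,0,0],[0,0,0],[0,0,0],[0,0,0],[0,0,0],[0,0,0],[0,0,0],[0,0,0],[0,0,0],[0,0,0]]}' 1
python3 - <<'E'
from h import *
im,d,c=shot("wrist"); s=monitor.read_state(); save(im,'w10'); P,C,uv=cloud(im,d,c)
m=(np.hypot(P[:,0]-.604,P[:,1]-.0138)<.05)&(P[:,2]>.066)&(P[:,2]<.085)&(C[:,0]>C[:,2]+60.); t=P[m]; r=cv2.minAreaRect(t[:,:2].astype(np.float32)); print(m.sum(),r,np.median(t[:,2]))
p=np.array(r[0])-np.array([.6826,.066]); y=-.0976; ex=np.array([np.cos(y),np.sin(y)]); ey=np.array([-ex[1],ex[0]]); print('grip riser',p@ex,p@ey)
im,d,c=shot("top"); save(im[60:260,200:480].repeat(2,0).repeat(2,1),'t10'); P,C,uv=cloud(im,d,c)
m=(np.hypot(P[:,0]-.5125,P[:,1]+.2015)<.07)&(P[:,2]>.085)&(P[:,2]<.11); print('jar',cv2.minEnclosingCircle(P[m][:,:2].astype(np.float32)),P[m].mean(0))
im,d,c=shot("side"); save(im[120:290,190:390].repeat(3,0).repeat(3,1),'s10')
E
```

```text
time: 42.65
ee_pos: [0.5645, 0.0141, 0.4198]
ee_rot: [0.154, 3.13, -0.002]
force: [0.5, -0.5, -0.5]
opening: 0.0853
finger_force: 0.0
412 ((0.6038554906845093, 0.013379719108343124), (0.015762057155370712, 0.03938046842813492), 84.9953842163086) 0.07389141228098878
grip riser -0.07324216663187391 -0.06004312396538915
jar ((0.5144535899162292, -0.20293711125850677), 0.030054770410060883) [ 0.51441409 -0.20121564  0.09538772]
```

View pics/w10.png

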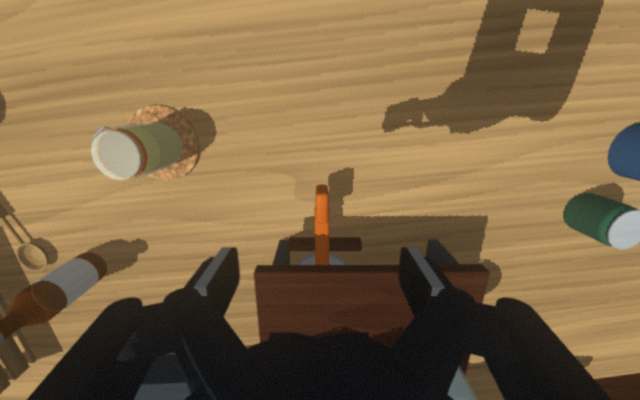

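View pics/s10.png

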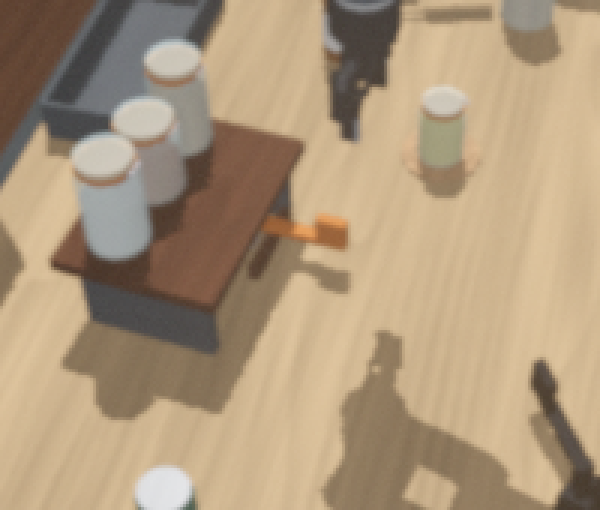

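The stand is parked behind the lip with the handle out. The grip is at riser (-73, -60) mm, and the jar is centred on the coaster.

```bash
python3 -c "
from workcell import manip; print(manip.hand_in())"
```

```text
the job is handed in; nothing more can be done
None
```

I handed the job in after about 43 s of robot time; no verdict came back. The jar is on the coaster, the three lids present (68, 60, 46 mm) were stacked in order when last checked before going back under the board, and the loaded stand is parked at the right panel; lid_53 was absent.

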